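# Drive the stuck pin out of a globe-stand hinge

## Task

The brass pin of this globe-stand hinge is stuck; its head is underneath, so it has to be driven out downwards from the top. Take the long red-handled drift punch from the wooden rack, put its tip into the bore from above and push the pin down and out until the punch's round guard sits on the hinge, then let go and leave the punch standing upright in the bore to keep the knuckles in line. Leave the blue-handled stub punch in the rack.

Things in the scene. Friction and masses are not known exactly. Their poses are not given: they have to be found in the camera images.
- punch_center (a point): Handle centre of the drift punch to use; loose, 160 g, upright in one of the rack's two holes. Red square handle 20 x 20 x 60 mm, flats facing x and y, z up. Under it a round black guard, 44 mm across, 8 mm thick, underside 38 mm below this point and resting on the rack; then a steel shank 12 mm thick, 52 mm long: the tapered tip is 90 mm below this point. Lift 60 mm to clear the rack.
- stub_center (a point): Handle centre of the stub punch in the rack's other hole: same handle in blue, same guard, but a shank only 22 mm long, too short for this job; leave it there. Its top stands 138 mm above the bench: carry the other punch over or round it. The fixed wooden rack is 70 x 190 mm, 70 mm high, its 20 mm holes 100 mm apart; either punch may be in either hole.
- bore_mouth (a point): Centre of the bore's upper mouth, z up. The fixed hinge is two knuckles, green over grey: a barrel 60 mm across, its flat top 95 mm above the bench, with posts either side along y on a 110 x 150 mm base. The upright bore is 28 mm across, 40 mm long, open below. The brass pin's top is 9 to 16 mm below this point. With the guard sitting on the barrel the handle centre is 38 mm above it.
- pin (a joint): How far the stuck brass pin (26 mm across, wider head below the bore) is driven down, in m: 0 to 0.006 at the start, 0.044 at most, its head on the base. Friction of about 7 N holds it wherever it stands; no spring. At 0.040 it is all out of the bore; with the punch's guard sitting on the barrel it reads about 0.042.
Not all that is in view belongs to the job. There is more than one size of the part that bears punch_center; the job needs the smaller.

How it is judged:
By the outcome, as a careful person would: the job done as asked, in the order asked, and still so for the second after the job is handed in, with the robot touching nothing.
It also fails if it takes over 38 s, if anything falls off the work surface, if the arm or the gripper's body presses on something with over 40 N, if the wrist force passes 120 N, or if a joint passes its speed limit or range.

## Robot

A 6-joint arm with a two-finger parallel gripper is mounted at the origin on a cart in front of the work surface, level with it; the furniture and walls round the work are solid. World frame = base frame: x ahead of the robot, y to its left, z up, the work surface at z = 0. Lengths are in m, angles in rad, forces in N, time in s.
With the tool pointing down it reaches from about 0.225 to 0.875 m from the base axis. Payload 3.4 kg.
Tool frame: the origin (TCP) lies between the finger pads; the fingertips stand 11 mm ahead of it and the grasp point (between the pads) lies 8 mm behind it; z points along the fingers, y is the direction in which the jaws open and shut (so a half turn about z gives the same grasp; the last joint's range is limited). The gripper opens to 85 mm and grips with 20 to 120 N. Pads are 22 mm wide; open, the fingers measure 114 mm over their backs; the gripper's body (76 mm by 85 mm) begins 54 mm behind the grasp point. The pads swing forward as they close: fully open they stand 13 mm farther back than shut.
Start: joints at [1.203, 0.276, 1.505, -0, 1.361, -0.121], TCP at [0.14, 0.558, 0.242] pointing down, gripper open.
Joint ranges: [-2.89, 2.89], [-0.75, 2.08], [0.22, 2.7], [-1.18, 4.32], [0.11, 2.71], [-2.7, 2.7]. Speed limits (rad/s): [2.57, 2.57, 3.14, 3.14, 3.14, 3.14].

## Interface

Orientations are given as a unit quaternion [w, x, y, z].
In Python, from rig import manip gives the robot as it stands. The module is installed in compiled form; this text tells all that it offers.
- The arm moves only by the tool move_arm, never from a script. Its argument "series" is a list that holds one entry, the list of rows, each a list of 7 numbers: the shift along the world's x, y, z in m, then the turn, a rotation vector about the world's x, y, z in rad, then the finger opening in m, from 0 to 0.0854. A call has 1 to 20 rows; each row shifts and turns the commanded pose from where the row before left it; what a row does not reach is not made up. A row lasts 1/12 s, in which the tool goes at most 41.7 mm and 7.16 degrees, less where a joint would pass 70% of its speed; a pose out of reach is approached as far as the arm can. A call with a gripper value outside its range is refused whole. The fingers move at their own pace and stop on an object; "newtons" is the grip in N (left out, the last holds). Time passes only in rows, so rows that do not move let the fingers close. It gives the time, the measured TCP pose, the force and the opening at its end, in the units of the state.
- manip.get_state(): the state, without advancing time (a new reading comes with each control period).
- manip.get_image(name): name is "scene" or "top" or "wrist"; returns a dict with "color" (384x512x3 uint8, red, green, blue), "fx", "fy", "cx", "cy" (pixels), "k1" (the pictures are not rectified: a ray, as slopes to the right and down, at radius r is drawn at 1 + k1 r^2 times it, then the intrinsics apply), "R" (3x3) and "t" (3): a world point X has camera coordinates R X + t; the wrist camera has in their place "tool_from_camera" (4x4, takes a point from camera to tool coordinates, whose origin is the TCP and whose axes are the flange's). Camera axes: x right, y down, z forward; pixel columns grow to the right and rows downward; lengths in m; the calibration is good to about 2 mm. A picture is of the moment at which its call begins: read the wrist's pose just before it. There is no depth.
- manip.sign_off(): hands the job in, once; it reports no verdict.
The state is a dict: "clock": time; "qpos": joint angles; "qd": joint speeds; "effort": joint torques, N m; "position": TCP position; "ee_rot": TCP orientation; "contact_force": force on the tool from outside, world axes, zero at the start; "moment": the same for the moment, N m; "width": finger opening in m.
Only numpy, scipy, OpenCV 4.12 (cv2) and the standard library are available. Lean on these libraries where they do the work, as an engineer would, in place of code of your own. Each camera call takes 0.05 s, during which the arm holds its last target.

## Working session

There is one attempt and no reset: what is moved stays moved. The work goes in short steps, Python scripts to look and compute and a tool call to move; the robot and the scene stay as the last step left them, time stands still between calls to the robot, and variables do not carry over. Pictures are saved under pics/ and viewed, and the job is handed in when it is done.

Besides the shell and the picture viewer there is one more tool, called after "Request:" as a command line: name --argument value ..., lists and objects as JSON in quotes. move_arm: Moves the arm, as the interface text tells. Its arguments: {"type":"object","properties":{"series":{"type":"array"},"newtons":{"type":"number"}},"required":["series"]}

```bash
mkdir -p pics
python3 - <<'E'
from rig import manip
import cv2,pickle
s=manip.get_state();print(s)
for n in("scene","top","wrist"):
    i=manip.get_image(n);pickle.dump(i,open(n+"0.pkl","wb"))
    cv2.imwrite(f"pics/{n}0.png",i["color"][:,:,::-1])
    print({k:v for k,v in i.items() if k!="color"})
E
```

```text
{'clock': 0.0, 'qpos': array([ 1.20299774e+00,  2.76596503e-01,  1.50613115e+00, -1.00593894e-05,
        1.36070398e+00, -1.21003427e-01]), 'qd': array([ 1.89768680e-03,  5.82515283e-05, -6.61368343e-04, -8.35983067e-04,
       -1.13099078e-03,  9.55804479e-04]), 'effort': array([ 1.98696442e-03, -4.16767430e+01, -2.45810258e+01,  2.65678746e-04,
        1.09798802e-02,  3.20701486e-05]), 'position': array([0.1402971 , 0.55709626, 0.24143963]), 'ee_rot': array([-2.17722157e-04,  1.23083559e-01,  9.92395885e-01, -8.93356596e-04]), 'contact_force': array([ 0.60782196, -0.05969882, -0.45137015]), 'moment': array([-0.02802521, -0.01910284, -0.02692358]), 'width': 0.0851232877927579}
{'fx': 467.39808255291547, 'fy': 467.39808255291547, 'cx': 257.7972219354283, 'cy': 192.0500783793523, 'k1': -0.019974851231700924, 'R': array([[ 0.91855322, -0.39493871,  0.01683439],
       [-0.21232904, -0.52886344, -0.82171761],
       [ 0.33343119,  0.75121693, -0.56964618]]), 't': array([-0.53891106,  0.10659128,  0.9497377 ])}
{'fx': 463.16722171486333, 'fy': 463.16722171486333, 'cx': 255.2874606553153, 'cy': 182.2490087961351, 'k1': -0.055811708694296226, 'R': array([[-0.01665943, -0.99986058, -0.00113175],
       [-0.98624929,  0.01661876, -0.16442675],
       [ 0.16442263, -0.00162307, -0.98638865]]), 't': array([-0.1972015 ,  0.54260161,  0.91458294])}
{'fx': 323.22579847079874, 'fy': 323.22579847079874, 'cx': 255.09544670157547, 'cy': 184.68582401926147, 'k1': -0.06831333868492415, 'tool_from_camera': array([[-1.89516749e-03, -9.59925062e-01, -2.80250395e-01,
         7.14260585e-02],
       [ 9.99998174e-01, -1.75042129e-03, -7.66781292e-04,
         9.45695422e-04],
       [ 2.45496322e-04, -2.80251336e-01,  9.59926627e-01,
        -1.31039800e-01],
       [ 0.00000000e+00,  0.00000000e+00,  0.00000000e+00,
         1.00000000e+00]])}
```

View pics/scene0.png

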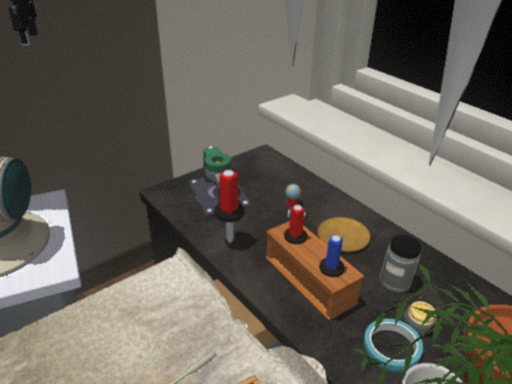

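View pics/top0.png

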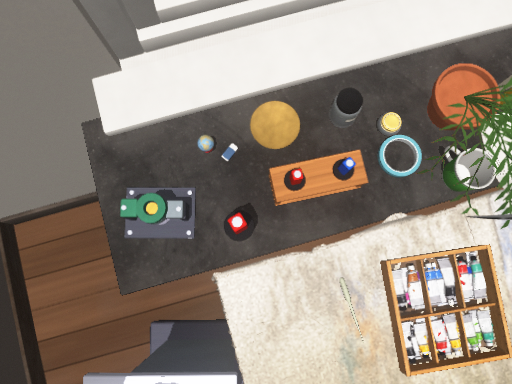

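View pics/wrist0.png

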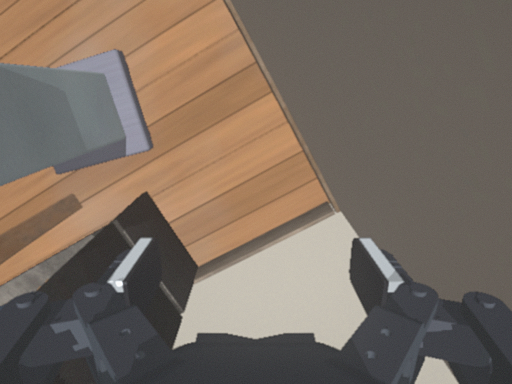

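```bash
cat > h.py <<'E'
import numpy as np,cv2,pickle
from scipy.spatial.transform import Rotation as Ro
def K(i): return np.array([[i["fx"],0,i["cx"]],[0,i["fy"],i["cy"]],[0,0,1.]])
def D(i): return np.array([i["k1"],0,0,0.])
def pose(i,s=None):
    if "R" in i: return i["R"],i["t"]
    q=s["ee_rot"];T=np.eye(4);T[:3,:3]=Ro.from_quat([q[1],q[2],q[3],q[0]]).as_matrix();T[:3,3]=s["position"]
    W=np.linalg.inv(T@i["tool_from_camera"]);return W[:3,:3],W[:3,3]
def ray(i,uv,s=None):
    R,t=pose(i,s);p=cv2.undistortPoints(np.array([[uv]],float),K(i),D(i))[0,0]
    return -R.T@t, R.T@np.array([p[0],p[1],1])
def onz(i,uv,z,s=None):
    o,d=ray(i,uv,s);return o+d*(z-o[2])/d[2]
def proj(i,X,s=None):
    R,t=pose(i,s);return cv2.projectPoints(np.atleast_2d(np.array(X,float)),cv2.Rodrigues(R)[0],t,K(i),D(i))[0][:,0]
def crop(i,x0,y0,w,h,f,name):
    c=cv2.resize(i["color"][y0:y0+h,x0:x0+w],None,fx=f,fy=f,interpolation=cv2.INTER_CUBIC);cv2.imwrite("pics/"+name,c[:,:,::-1])
E
python3 - <<'E'
from h import *
t=pickle.load(open("top0.pkl","rb"));s=pickle.load(open("scene0.pkl","rb"))
crop(t,105,130,270,120,2.9,"top_crop0.png");crop(s,180,135,200,190,3,"scene_crop0.png")
for n,uv,z in(("red rack",(297,175),.138),("blue",(347,166),.138),("red big",(237,222),.15),("bore",(152,208),.09)):print(n,onz(t,uv,z))
hsv=cv2.cvtColor(t["color"],cv2.COLOR_RGB2HSV)
m=((hsv[...,0]<6)|(hsv[...,0]>174))&(hsv[...,1]>180)&(hsv[...,2]>60)
n,l,st,c=cv2.connectedComponentsWithStats(m.astype(np.uint8))
print([(x.tolist(),y) for x,y in zip(c.round(1),st.tolist()) if y[4]>20])
E
```

```text
red rack [ 0.53613255 -0.28445371  0.138     ]
blue [ 0.5517799  -0.37922524  0.138     ]
red big [ 0.44906784 -0.17166449  0.15      ]
bore [ 0.4839232  -0.00286295  0.09      ]
[([255.4, 191.4], [0, 0, 512, 384, 196266]), ([295.4, 177.6], [290, 169, 13, 16, 113]), ([238.1, 223.5], [228, 212, 19, 22, 152]), ([461.6, 267.7], [458, 265, 8, 7, 34]), ([439.5, 345.8], [437, 343, 6, 6, 30])]
```

View pics/top_crop0.png

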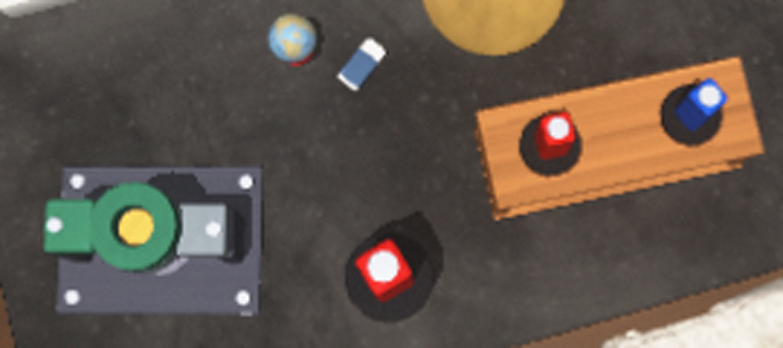

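View pics/scene_crop0.png

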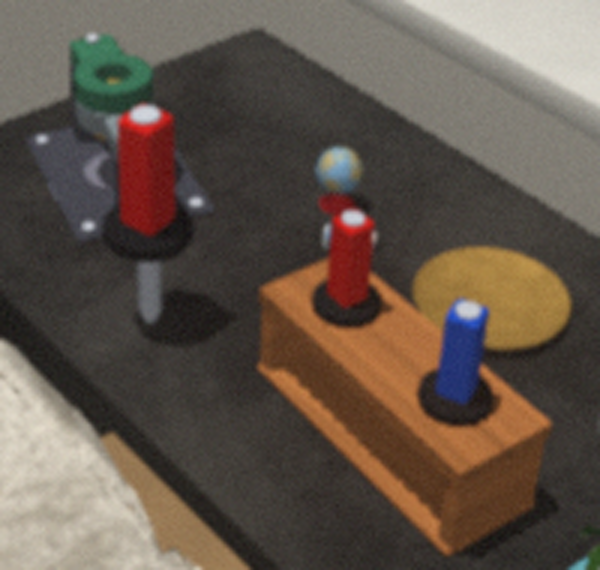

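Run:
```python
from h import *
t=pickle.load(open("top0.pkl","rb"));s=pickle.load(open("scene0.pkl","rb"))
def tri(a,b):
    o1,d1=ray(t,a);o2,d2=ray(s,b);A=np.stack([d1,-d2],1);k=np.linalg.lstsq(A,o2-o1,rcond=None)[0]
    p,q=o1+d1*k[0],o2+d2*k[1];return ((p+q)/2).round(4),np.linalg.norm(p-q).round(4)
c=lambda x,y:(105+(x+.5)/2.9-.5,130+(y+.5)/2.9-.5); e=lambda x,y:(180+(x+.5)/3-.5,135+(y+.5)/3-.5)
print("red",tri(c(559,128),e(353,216)));print("blue",tri(c(709,96),e(468,307)));print("big",tri(c(383,265),e(146,113)))
for n,uv,z in(("redguard",c(551,143),.078),("blueguard",c(692,114),.078),("ring",c(134,227),.095),("pin",c(136,227),.083)):print(n,onz(t,uv,z))
```

```text
red (array([ 0.5379, -0.2851,  0.1424]), np.float64(0.0007))
blue (array([ 0.5578, -0.3831,  0.1421]), np.float64(0.0015))
big (array([ 0.4494, -0.172 ,  0.1692]), np.float64(0.0004))
redguard [ 0.53898698 -0.28514427  0.078     ]
blueguard [ 0.55776128 -0.38370488  0.078     ]
ring [ 0.48348994 -0.00178325  0.095     ]
pin [ 4.84834916e-01 -4.36536699e-04  8.30000000e-02]
```

Request:
move_arm --series '[[[0.015, -0.032, 0.005, 0, 0, 0.022, 0.08], [0.015, -0.032, 0.005, 0, 0, 0.022, 0.08], [0.015, -0.032, 0.005, 0, 0, 0.022, 0.08], [0.015, -0.032, 0.005, 0, 0, 0.022, 0.08], [0.015, -0.032, 0.005, 0, 0, 0.022, 0.08], [0.015, -0.032, 0.005, 0, 0, 0.022, 0.08], [0.015, -0.032, 0.005, 0, 0, 0.022, 0.08], [0.015, -0.032, 0.005, 0, 0, 0.022, 0.08], [0.015, -0.032, 0.005, 0, 0, 0.022, 0.08], [0.015, -0.032, 0.005, 0, 0, 0.022, 0.08], [0.015, -0.032, 0, 0, 0, 0.022, 0.08], [0.015, -0.032, 0, 0, 0, 0.022, 0.08], [0.015, -0.032, 0, 0, 0, 0.022, 0.08], [0.015, -0.032, 0, 0, 0, 0.022, 0.08], [0.015, -0.032, 0, 0, 0, 0.022, 0.08], [0.015, -0.032, 0, 0, 0, 0.022, 0.08], [0.015, -0.032, 0, 0, 0, 0.022, 0.08], [0.015, -0.032, 0, 0, 0, 0.022, 0.08], [0.015, -0.032, 0, 0, 0, 0.022, 0.08], [0.015, -0.032, 0, 0, 0, 0.022, 0.08]]]'

```text
clock: 1.82
position: [0.4406, -0.0842, 0.2922]
ee_rot: [-0.0, -0.097, 0.995, 0.0]
contact_force: [0.7, 0.4, 0.4]
width: 0.08
```

Request:
move_arm --series '[[[0.016, -0.033, 0, 0, 0, 0, 0.08], [0.016, -0.033, -0.005, 0, 0, 0, 0.08], [0.016, -0.033, -0.005, 0, 0, 0, 0.08], [0.016, -0.033, -0.005, 0, 0, 0, 0.08], [0.016, -0.033, -0.01, 0, 0, 0, 0.08], [0.016, -0.033, -0.01, 0, 0, 0, 0.08], [0, 0, 0, 0, 0, 0, 0.08], [0, 0, 0, 0, 0, 0, 0.08]]]'

```text
clock: 2.48
position: [0.5363, -0.2818, 0.2551]
ee_rot: [-0.001, -0.095, 0.995, 0.001]
contact_force: [-0.2, 0.7, -0.4]
width: 0.0803
```

Run:
```python
from rig import manip
from h import *
s=manip.get_state();i=manip.get_image("wrist");pickle.dump((i,s),open("w1.pkl","wb"))
print(s["position"],s["ee_rot"],s["clock"])
cv2.imwrite("pics/w1.png",cv2.resize(i["color"],None,fx=1.5,fy=1.5)[:,:,::-1])
print(proj(i,[[.538,-.285,.138],[.538,-.285,.078]],s))
```

```text
[ 0.53632351 -0.28175414  0.25511589] [-0.00145017 -0.09529506  0.99544714  0.00131684] 2.4833
[[249.3461164  184.60505231]
 [250.22330722 167.58960436]]
```

View pics/w1.png

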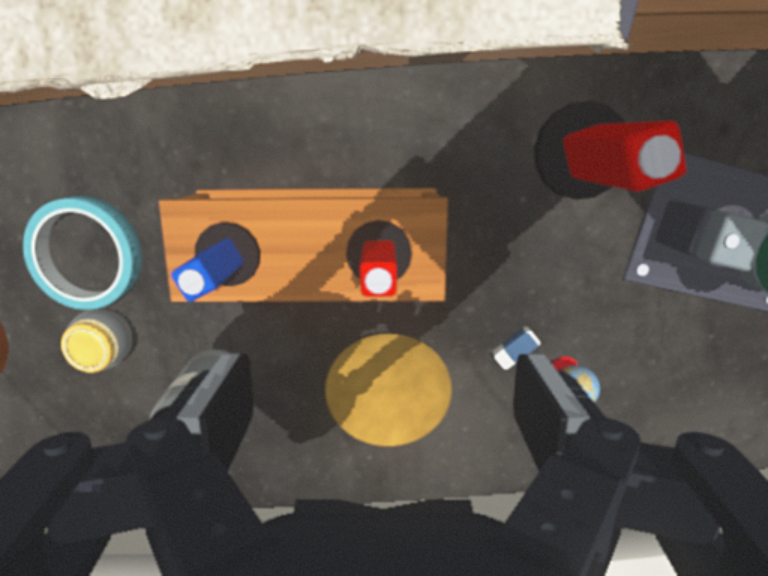

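Run:
```python
from h import *
i,s=pickle.load(open("w1.pkl","rb"))
crop(i,215,130,80,80,8,"w1c.png")
def f(x,y):return (x/1.5+.0,y/1.5)
print(onz(i,(378/1.5-.2,281/1.5-.2),.138,s))
hsv=cv2.cvtColor(i["color"],cv2.COLOR_RGB2HSV)[130:210,215:295]
m=(((hsv[...,0]<7)|(hsv[...,0]>172))&(hsv[...,1]>190)).astype(np.uint8)
c=max(cv2.findContours(m,0,1)[0],key=cv2.contourArea);print(cv2.minAreaRect(c),cv2.boundingRect(c))
```

```text
[ 0.53970571 -0.28268196  0.138     ]
((36.5, 49.0), (36.0, 23.0), 90.0) (25, 31, 24, 37)
```

View pics/w1c.png

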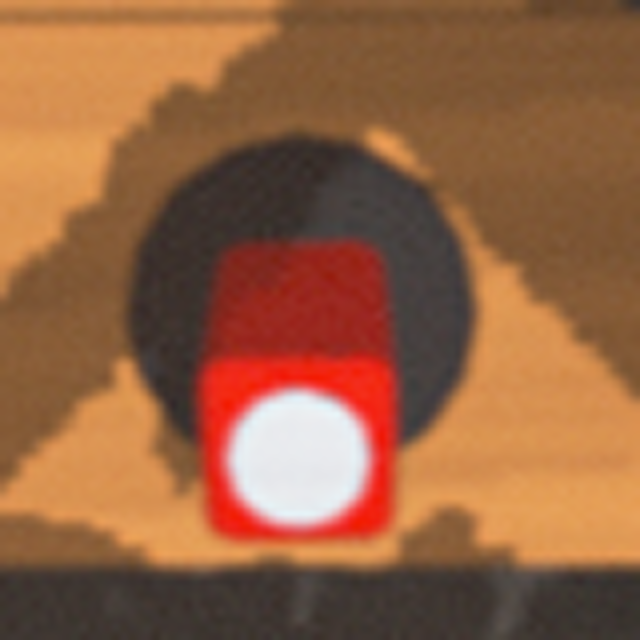

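Request:
move_arm --series '[[[0.003, -0.002, -0.025, 0, 0, 0, 0.08], [0, 0, -0.03, 0, 0, 0, 0.06], [0, 0, -0.03, 0, 0, 0, 0.06], [0, 0, -0.03, 0, 0, 0, 0.06], [0, 0, -0.025, 0, 0, 0, 0.06], [0, 0, -0.011, 0, 0, 0, 0.06], [0, 0, 0, 0, 0, 0, 0.06], [0, 0, 0, 0, 0, 0, 0.06]]]' --newtons 25

```text
clock: 3.2
position: [0.5398, -0.2818, 0.1073]
ee_rot: [0.0, -0.097, 0.995, -0.0]
contact_force: [0.1, 0.0, 0.3]
width: 0.0606
```

Run:
```python
from rig import manip
from h import *
s=manip.get_state();i=manip.get_image("wrist")
print(s["position"],s["ee_rot"],s["contact_force"])
cv2.imwrite("pics/w2.png",cv2.resize(i["color"],None,fx=1.5,fy=1.5)[:,:,::-1])
print(proj(i,[[.539,-.284,.138]],s)*1.5, proj(i,[s["position"]*[1,1,0]+[0,0,.138]],s)*1.5)
```

```text
[ 0.53976237 -0.28176609  0.10734631] [ 3.42976124e-04 -9.68891220e-02  9.95295112e-01 -1.41836715e-04] [0.06205865 0.00925807 0.29352075]
[[370.911105   438.58258511]] [[379.41624229 442.73103891]]
```

View pics/w2.png

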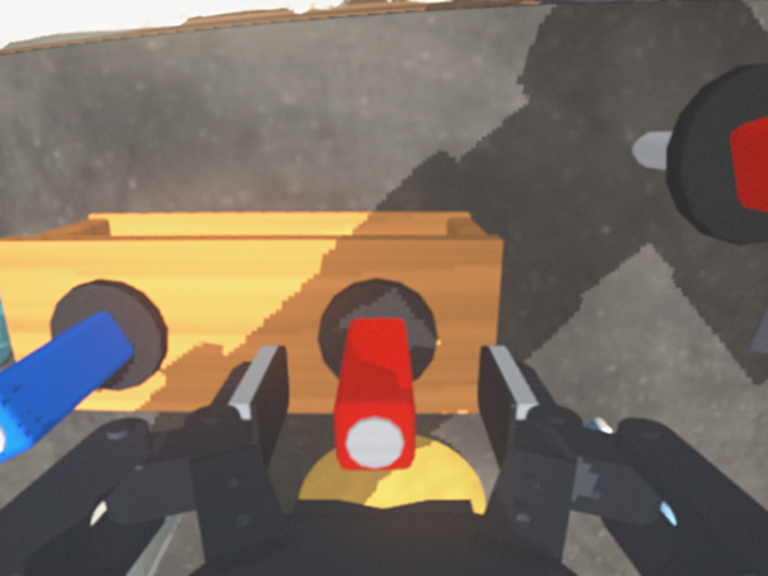

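Request:
move_arm --series '[[[0, -0.001, -0.004, 0, 0, 0, 0.04], [0, 0, 0, 0, 0, 0, 0.025], [0, 0, 0, 0, 0, 0, 0.01], [0, 0, 0, 0, 0, 0, 0.01], [0, 0, 0, 0, 0, 0, 0.01], [0, 0, 0, 0, 0, 0, 0.01]]]' --newtons 60

```text
clock: 3.75
position: [0.5401, -0.2838, 0.1034]
ee_rot: [0.001, -0.096, 0.995, -0.001]
contact_force: [0.0, 0.1, 5.0]
width: 0.0193
```

Request:
move_arm --series '[[[0, 0, 0.01, 0, 0, 0, 0.01], [0, 0, 0.02, 0, 0, 0, 0.01], [0, 0, 0.025, 0, 0, 0, 0.01], [0, 0, 0.025, 0, 0, 0, 0.01], [0, 0, 0.025, 0, 0, 0, 0.01], [0, 0, 0.025, 0, 0, 0, 0.01], [0, 0, 0.015, 0, 0, 0, 0.01], [0, 0, 0, 0, 0, 0, 0.01]]]'

```text
clock: 4.42
position: [0.5409, -0.2843, 0.2514]
ee_rot: [0.003, -0.096, 0.995, -0.002]
contact_force: [0.4, -0.5, -1.2]
width: 0.0192
```

Run:
```python
from rig import manip
from h import *
s=manip.get_state();i=manip.get_image("wrist")
print(s["position"],s["ee_rot"],s["contact_force"],s["width"])
cv2.imwrite("pics/w3.png",cv2.resize(i["color"],None,fx=1.5,fy=1.5)[:,:,::-1])
i=manip.get_image("scene");cv2.imwrite("pics/s3.png",i["color"][:,:,::-1])
```

```text
[ 0.54093659 -0.28434567  0.25142986] [ 0.0027677  -0.09644529  0.9953319  -0.00225005] [ 0.41628715 -0.48727319 -1.22300402] 0.019185992006203727
```

View pics/w3.png

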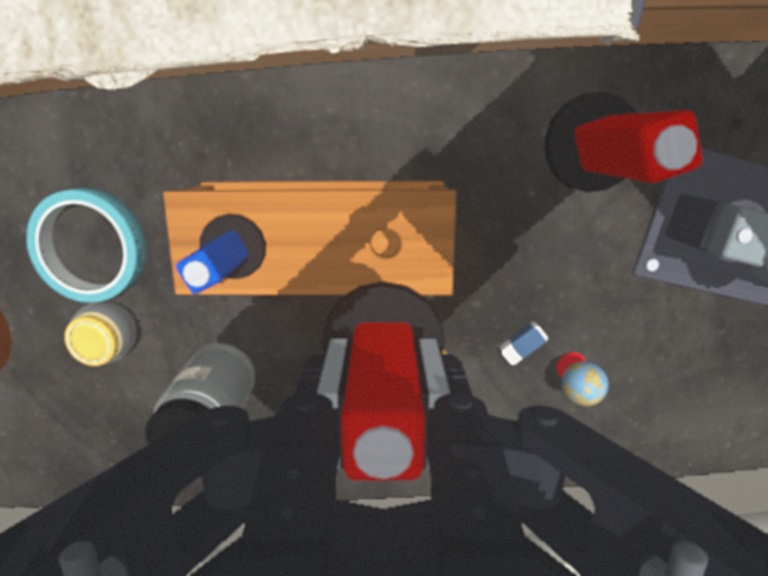

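View pics/s3.png

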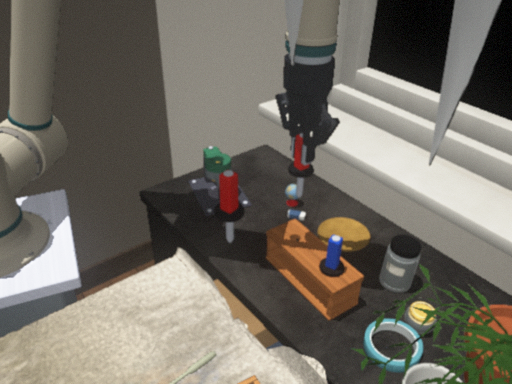

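Request:
move_arm --series '[[[0, 0.018, 0, 0, 0, 0, 0.01], [0, 0.03, 0, 0, 0, 0, 0.01], [0, 0.035, 0, 0, 0, 0, 0.01], [0, 0.035, 0, 0, 0, 0, 0.01], [-0.002, 0.035, 0, 0, 0, 0, 0.01], [-0.002, 0.035, 0, 0, 0, 0, 0.01], [-0.002, 0.035, 0, 0, 0, 0, 0.01], [-0.002, 0.035, 0, 0, 0, 0, 0.01], [-0.002, 0.018, 0, 0, 0, 0, 0.01], [0, 0.007, 0, 0, 0, 0, 0.01], [0, 0, 0, 0, 0, 0, 0.01], [0, 0, 0, 0, 0, 0, 0.01]]]'

```text
clock: 5.52
position: [0.529, -0.0006, 0.2463]
ee_rot: [-0.001, -0.097, 0.995, -0.0]
contact_force: [-0.6, -1.3, -1.5]
width: 0.0193
```

Run:
```python
from rig import manip
from h import *
s=manip.get_state();i=manip.get_image("wrist");pickle.dump((i,s),open("w4.pkl","wb"))
print(s["clock"],s["position"],s["ee_rot"],s["contact_force"],s["width"])
cv2.imwrite("pics/w4.png",cv2.resize(i["color"],None,fx=1.5,fy=1.5)[:,:,::-1])
for n in("top","scene"):
    j=manip.get_image(n);pickle.dump(j,open(n+"4.pkl","wb"))
    cv2.imwrite(f"pics/{n}4.png",j["color"][:,:,::-1])
print(proj(i,[.484,-.002,.095],s)*1.5)
```

```text
5.5167 [ 0.52898062 -0.00059299  0.24630664] [-9.88151358e-04 -9.68794848e-02  9.95295595e-01 -2.61285380e-04] [-0.57744903 -1.27997089 -1.49855949] 0.01930631089250602
[[393.93453543 184.49996012]]
```

View pics/w4.png

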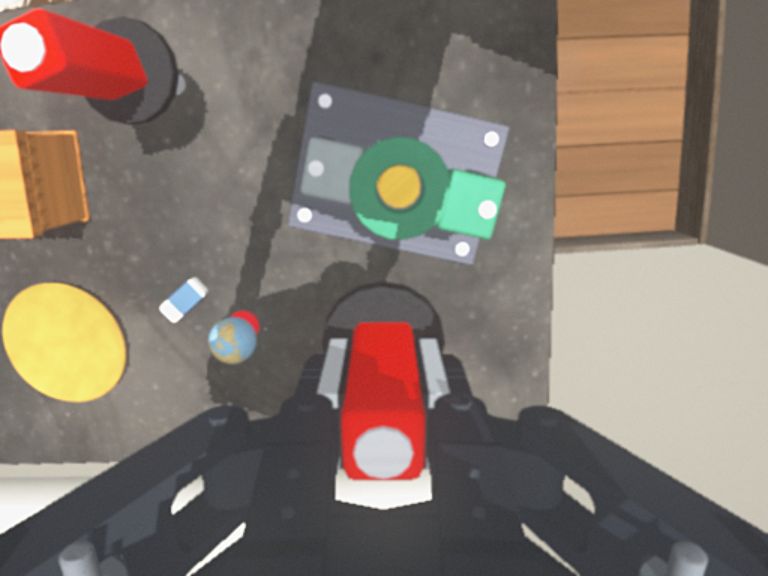

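View pics/scene4.png

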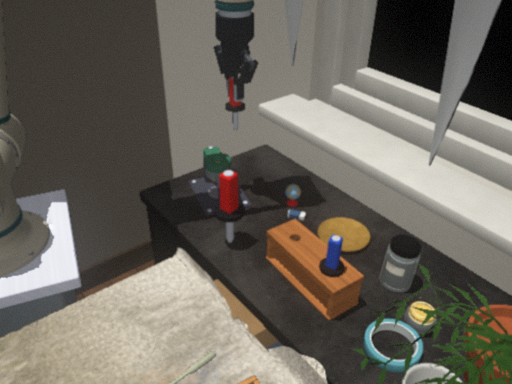

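Run:
```python
from h import *
i,s=pickle.load(open("w4.pkl","rb"))
crop(i,220,80,90,90,8,"w4c.png")
hsv=cv2.cvtColor(i["color"],cv2.COLOR_RGB2HSV)
y=((hsv[...,0]>10)&(hsv[...,0]<38)&(hsv[...,1]>130)).astype(np.uint8)
y[:, :230]=0;y[:,305:]=0;y[:80]=0;y[170:]=0
c=max(cv2.findContours(y,0,1)[0],key=cv2.contourArea);print("pin",cv2.fitEllipse(c))
g=((hsv[...,0]>60)&(hsv[...,0]<95)&(hsv[...,1]>80)).astype(np.uint8);g[:,:220]=0
c=max(cv2.findContours(g,0,1)[0],key=cv2.contourArea)[:,0]
k=c[(c[:,0]<290)]
print("outer",cv2.fitEllipse(k),cv2.minEnclosingCircle(k))
h=[q for q in cv2.findContours(g,2,1)[0] if 100<cv2.contourArea(q)<2000 and abs(q[:,0,0].mean()-266)<10];print([(cv2.contourArea(q),cv2.fitEllipse(q)) for q in h])
t=pickle.load(open("top0.pkl","rb"));crop(t,115,180,85,65,9,"topc4.png")
```

```text
pin ((265.6623229980469, 123.720458984375), (26.52044677734375, 27.2007999420166), 59.41620635986328)
outer ((265.97198486328125, 125.15962219238281), (65.05509948730469, 67.14750671386719), 17.087053298950195) ((265.6214904785156, 125.13551330566406), 34.17848205566406)
[(824.5, ((265.8150329589844, 124.11742401123047), (31.887821197509766, 33.055259704589844), 62.36253356933594))]
```

View pics/w4c.png

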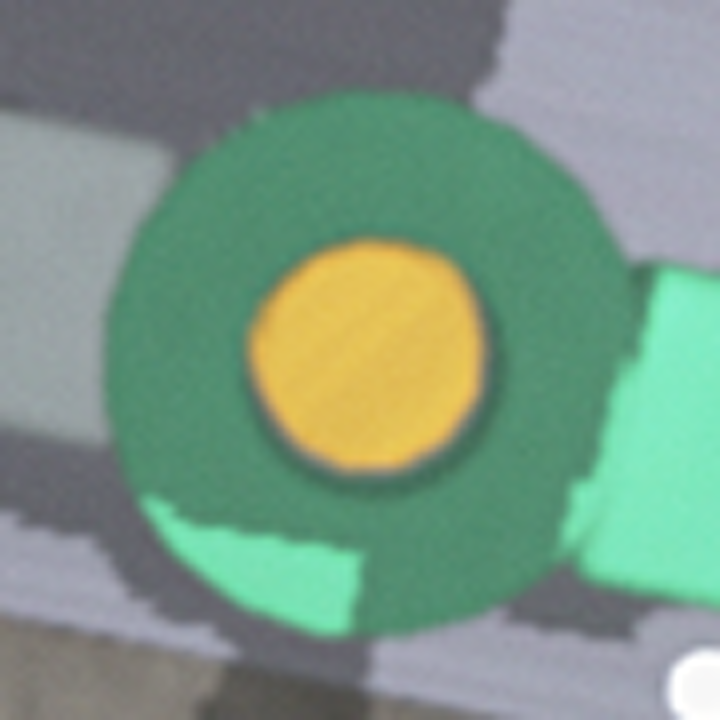

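View pics/topc4.png

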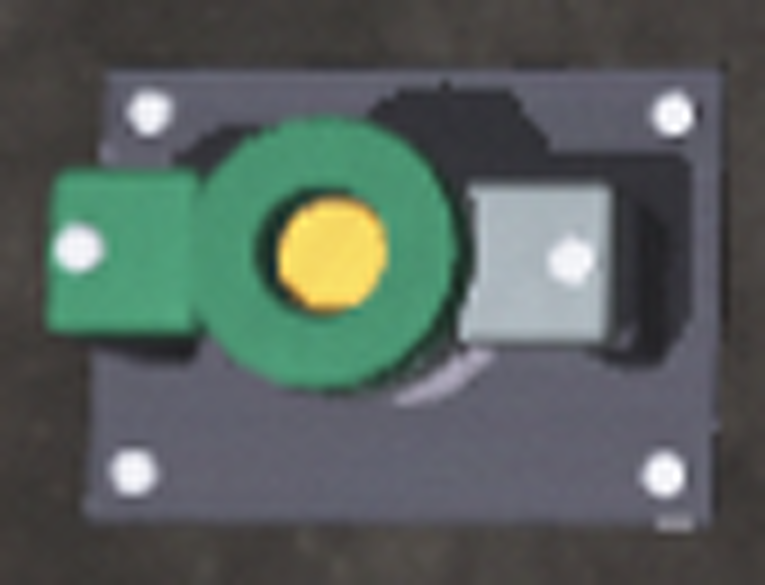

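Run:
```python
from h import *
i,s=pickle.load(open("w4.pkl","rb"));t=pickle.load(open("top0.pkl","rb"))
print("wrist",onz(i,(266.5,125.2),.095,s),"top",onz(t,(150.75,207.4),.095))
p=s["position"]
for dz in(.035,-.033,-.085):print(dz,proj(i,p+[0,0,dz],s)*1.5,proj(pickle.load(open("scene4.pkl","rb")),p+[0,0,dz]),proj(pickle.load(open("top4.pkl","rb")),p+[0,0,dz]))
crop(pickle.load(open("scene4.pkl","rb")),200,60,70,80,7,"sc4.png")
```

```text
wrist [0.48520761 0.00166624 0.095     ] top [ 0.48456877 -0.00150904  0.095     ]
0.035 [[379.29133005 453.58255312]] [[234.56621516  77.66198798]] [[124.2860063  166.09547376]]
-0.033 [[380.58626029 337.83161531]] [[234.91750726 108.00394024]] [[135.34266206 173.97421566]]
-0.085 [[381.08327097 293.66430333]] [[235.1709723  129.69946819]] [[142.62539562 179.1595556 ]]
```

View pics/sc4.png

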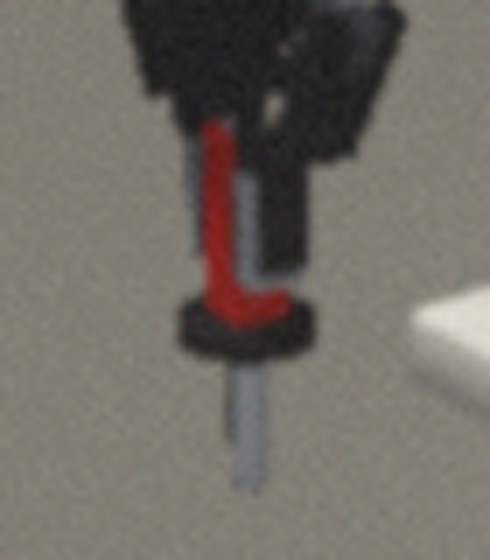

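Request:
move_arm --series '[[[-0.012, 0, 0, 0, 0, 0, 0.01], [-0.02, 0, 0, 0, 0, 0, 0.01], [-0.012, 0, -0.005, 0, 0, 0, 0.01], [0, 0, -0.02, 0, 0, 0, 0.01], [0, 0, -0.02, 0, 0, 0, 0.01], [0, 0, -0.013, 0, 0, 0, 0.01], [0, 0, 0, 0, 0, 0, 0.01], [0, 0, 0, 0, 0, 0, 0.01]]]'

```text
clock: 6.33
position: [0.4845, -0.001, 0.1891]
ee_rot: [-0.001, -0.096, 0.995, 0.0]
contact_force: [-1.1, -0.4, -1.2]
width: 0.0197
```

Run:
```python
from rig import manip
from h import *
s=manip.get_state()
print(s["clock"],s["position"],s["ee_rot"],s["contact_force"],s["width"])
j=manip.get_image("scene");crop(j,170,90,90,110,6,"s5.png")
k=manip.get_image("top");crop(k,90,130,120,110,5,"t5.png")
```

```text
6.3333 [ 0.48450321 -0.00097216  0.18908293] [-8.62990077e-04 -9.58664134e-02  9.95393817e-01  1.85161089e-04] [-1.05985807 -0.42734075 -1.23888846] 0.019737713877549225
```

View pics/s5.png

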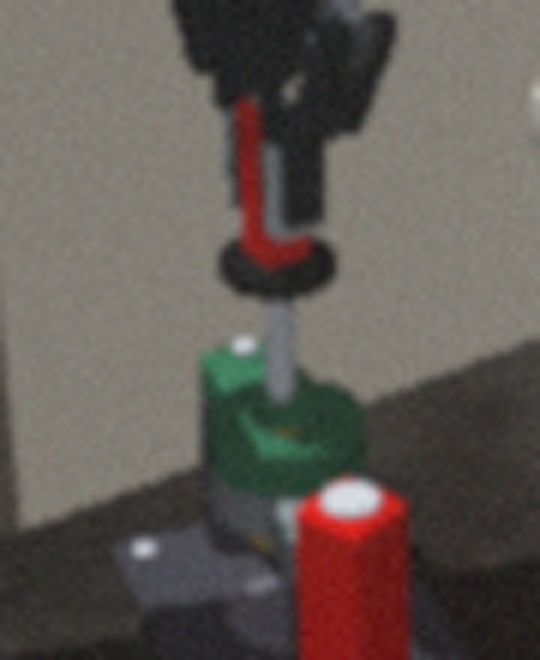

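View pics/t5.png

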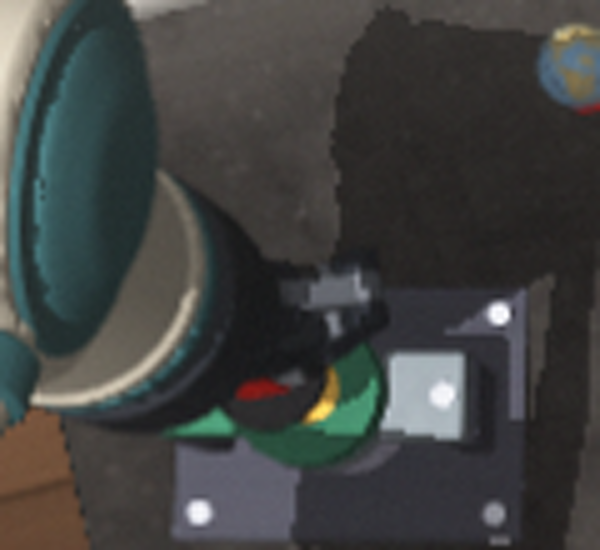

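Request:
move_arm --series '[[[0.001, 0, -0.008, 0, 0, 0, 0.01], [0, 0, -0.008, 0, 0, 0, 0.01], [0, 0, -0.006, 0, 0, 0, 0.01], [0, 0, -0.006, 0, 0, 0, 0.01], [0, 0, -0.005, 0, 0, 0, 0.01], [0, 0, 0, 0, 0, 0, 0.01]]]' --newtons 80

```text
clock: 6.93
position: [0.4864, -0.0004, 0.1557]
ee_rot: [-0.0, -0.097, 0.995, 0.0]
contact_force: [-1.1, 0.9, -1.5]
width: 0.019
```

Run:
```python
from rig import manip
from h import *
s=manip.get_state()
print(s["clock"],s["position"],s["contact_force"],s["moment"])
j=manip.get_image("scene");crop(j,170,90,90,110,6,"s6.png")
```

```text
6.9333 [ 4.86385614e-01 -3.64184345e-04  1.55652614e-01] [-1.08530664  0.94613683 -1.53999936] [-0.02934027  0.01475179  0.0181801 ]
```

View pics/s6.png

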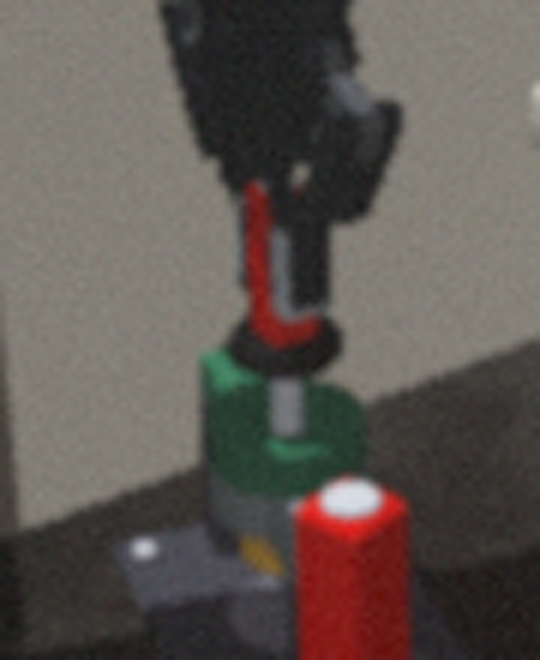

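Request:
move_arm --series '[[[0, 0, -0.006, 0, 0, 0, 0.01], [0, 0, -0.006, 0, 0, 0, 0.01], [0, 0, -0.005, 0, 0, 0, 0.01], [0, 0, -0.004, 0, 0, 0, 0.01], [0, 0, -0.003, 0, 0, 0, 0.01], [0, 0, 0, 0, 0, 0, 0.01]]]'

```text
clock: 7.48
position: [0.4866, -0.0004, 0.132]
ee_rot: [0.0, -0.096, 0.995, 0.0]
contact_force: [-0.2, 0.1, 0.1]
width: 0.0191
```

Request:
move_arm --series '[[[0, 0, -0.002, 0, 0, 0, 0.01], [0, 0, -0.002, 0, 0, 0, 0.01], [0, 0, 0, 0, 0, 0, 0.01]]]'

```text
clock: 7.73
position: [0.4866, -0.0004, 0.1285]
ee_rot: [0.0, -0.096, 0.995, 0.0]
contact_force: [-0.8, 0.4, 5.0]
width: 0.0194
```

Run:
```python
from rig import manip
from h import *
s=manip.get_state()
print(s["clock"],s["position"],s["contact_force"],s["moment"])
j=manip.get_image("scene");crop(j,170,90,90,110,6,"s7.png")
```

```text
7.7333 [ 4.86621200e-01 -3.62175843e-04  1.28457758e-01] [-0.84390961  0.43351263  4.95249021] [0.08853911 0.21323301 0.01239263]
```

View pics/s7.png

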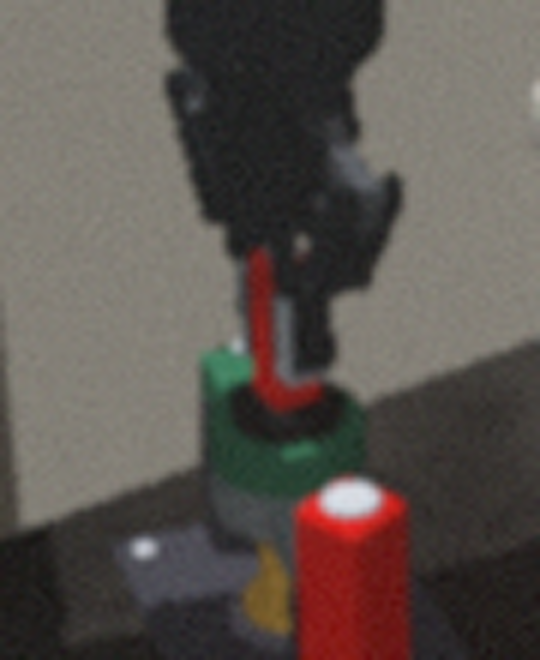

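Request:
move_arm --series '[[[0, 0, -0.001, 0, 0, 0, 0.01], [0, 0, -0.001, 0, 0, 0, 0.01], [0, 0, 0, 0, 0, 0, 0.01]]]'

```text
clock: 8.03
position: [0.4866, -0.0004, 0.1284]
ee_rot: [0.001, -0.096, 0.995, -0.0]
contact_force: [-5.2, 0.4, 17.6]
width: 0.0191
```

Request:
move_arm --series '[[[0, 0, 0.001, 0, 0, 0, 0.01], [0, 0, 0, 0, 0, 0, 0.03], [0, 0, 0, 0, 0, 0, 0.05], [0, 0, 0, 0, 0, 0, 0.06], [0, 0, 0, 0, 0, 0, 0.06], [0, 0, 0, 0, 0, 0, 0.06], [0, 0, 0, 0, 0, 0, 0.06]]]'

```text
clock: 8.62
position: [0.4864, -0.0004, 0.127]
ee_rot: [-0.0, -0.096, 0.995, 0.0]
contact_force: [0.1, 0.3, 1.2]
width: 0.0603
```

Run:
```python
from rig import manip
from h import *
s=manip.get_state();i=manip.get_image("wrist")
print(s["clock"],s["position"],s["contact_force"],s["width"])
cv2.imwrite("pics/w8.png",cv2.resize(i["color"],None,fx=1.5,fy=1.5)[:,:,::-1])
j=manip.get_image("scene");crop(j,170,90,90,110,6,"s8.png")
```

```text
8.6167 [ 4.86377650e-01 -3.82198379e-04  1.27012728e-01] [0.05964613 0.33523722 1.17783133] 0.06033220531353876
```

View pics/w8.png

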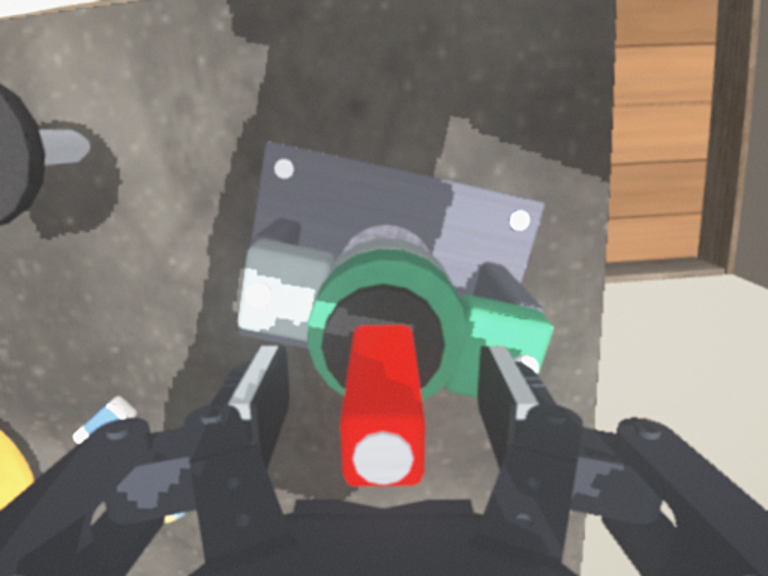

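View pics/s8.png

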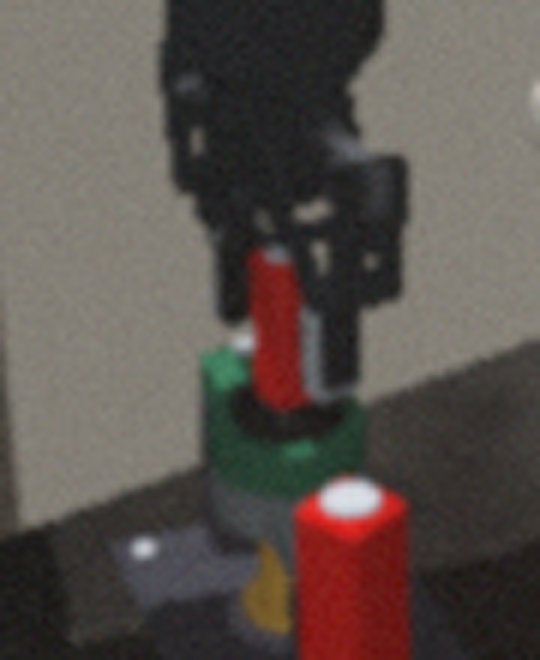

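Request:
move_arm --series '[[[0, 0, 0.01, 0, 0, 0, 0.06], [0, 0, 0.02, 0, 0, 0, 0.06], [0, 0, 0.03, 0, 0, 0, 0.06], [0, 0, 0.03, 0, 0, 0, 0.06], [0, 0, 0.03, 0, 0, 0, 0.06], [0.02, 0, 0.02, 0, 0, 0, 0.06], [0.03, 0, 0, 0, 0, 0, 0.06], [0, 0, 0, 0, 0, 0, 0.06], [0, 0, 0, 0, 0, 0, 0.06]]]'

```text
clock: 9.47
position: [0.5374, -0.0005, 0.267]
ee_rot: [-0.0, -0.097, 0.995, 0.0]
contact_force: [-0.9, -0.4, -0.0]
width: 0.06
```

Run:
```python
from rig import manip
from h import *
s=manip.get_state();i=manip.get_image("wrist")
print(s["clock"],s["position"],s["contact_force"],s["width"])
crop(i,150,30,230,190,3.4,"w9.png")
j=manip.get_image("scene");crop(j,170,100,180,180,4,"s9.png");pickle.dump((i,s,j),open("f9.pkl","wb"))
for z in(.163,.103,.095):print(z,proj(j,[.485,0,z])*1.,proj(i,[.485,0,z],s))
```

```text
9.4667 [ 5.37385594e-01 -4.77605551e-04  2.67008087e-01] [-0.86193887 -0.37210741 -0.01833578] 0.06002405408720799
0.163 [[216.21284184 132.2762173 ]] [[268.57267414 119.2304497 ]]
0.103 [[217.10590456 156.08731699]] [[265.87675815 113.57317332]]
0.095 [[217.22095131 159.14681198]] [[265.59657304 112.98549938]]
```

View pics/w9.png

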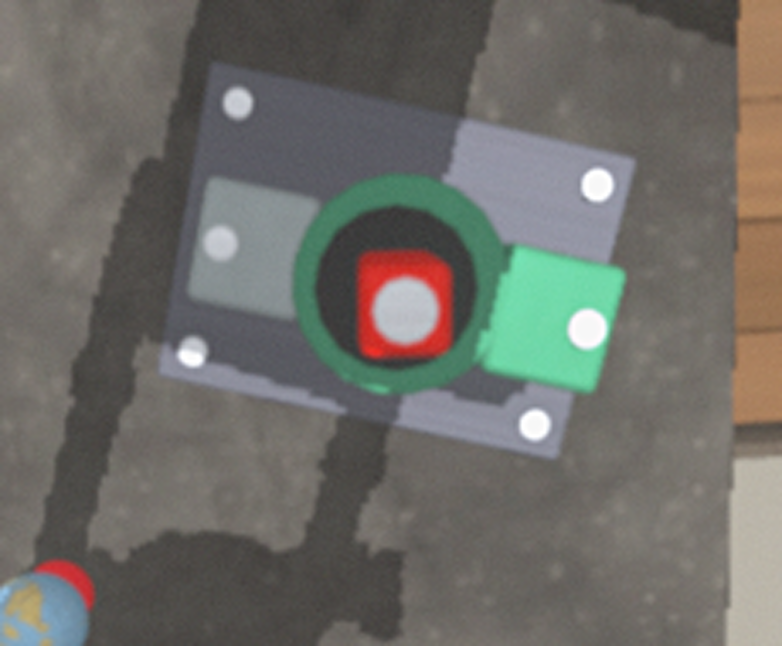

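View pics/s9.png

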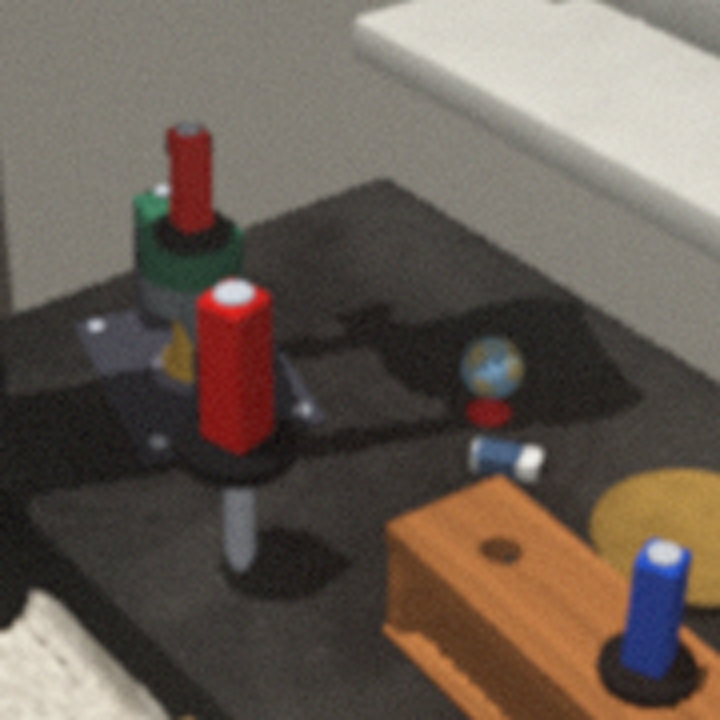

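```bash
python3 -c "
from rig import manip
print(manip.sign_off())"
```

```text
the job is handed in; nothing more can be done
None
```

I drove the pin out with the smaller red punch from the rack and left the punch standing in the bore. The job was handed in at about 9.5 s on the robot's clock. I did not touch the blue stub punch or the larger red punch on the bench.

**Last checks:**
- **Seating:** as I pressed down, the force rose to 17.6 N and the tool stopped moving, which fits the guard sitting on the barrel. The handle top then appeared within about 1 px of where a seated, upright punch should be, so it is seated to about 1 mm.
- **Position:** the guard looks level and roughly centred on the barrel, and the brass pin shows below the knuckles. The gripper is open and well clear.
- **Disagreements:** the wrist and top cameras put the bore about 3 mm apart in y. I aimed between them, which the wide bore allowed. The force read close to zero at the pauses partway down, so I relied on the picture there to confirm the pin was moving.
- **Not measured:** I could not read the pin's travel directly. I judged it from the seated guard and the brass showing below.

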